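# Pack the bench tools in the tray and set the transport lock

## Robot

A 7-joint arm with a two-finger parallel gripper is mounted at the origin on the work surface. World frame = base frame: x ahead of the robot, y to its left, z up, the work surface at z = 0. Lengths are in m, angles in rad, forces in N, time in s.
With the tool pointing down it reaches from about 0.425 to 0.875 m from the base axis. Payload 9.9 kg.
Tool frame: the origin (TCP) lies on the centre line of the jaws, within the pads' length; the fingertips stand ahead of it and the grasp point (between the pads) lies 3 mm ahead of it (ctrl.tips_ahead is the z of the fingertips in the tool frame, in m); z points along the fingers, y is the line along which they close (so a half turn about z gives the same grasp; the last joint's range is limited). The gripper opens to 85 mm and grips with 20 to 120 N. Pads are 22 mm wide; open, the fingers measure 114 mm over their backs; the gripper's body (76 mm by 85 mm) begins 54 mm behind the grasp point. The pads swing forward as they close: fully open they stand 13 mm farther back than shut.
Start: joints at [-0.084, 0.576, 0.025, 1.437, -0.015, 1.129, -0.057], TCP at [0.675, 0, 0.253] pointing down, gripper open.
Joint ranges: [-2.76, 2.76], [-0.34, 2.15], [-1.52, 1.57], [0.19, 2.46], [-1.09, 4.23], [0.17, 1.99], [-2.82, 2.82]. Speed limits (rad/s): [2.22, 2.22, 3.01, 3.01, 3.14, 3.14, 3.14].

## Interface

Orientations are given as a unit quaternion [x, y, z, w].
In Python, from rig import ctrl gives the robot as it stands.
- The arm moves only by the tool send_path, called in YAML: its name, and indented under it one key for each argument. Schema: {"type":"object","properties":{"increments":{"type":"string"},"only":{"type":"string"},"quiet":{"type":"boolean"},"lines":{"type":"string"}},"required":["increments"],"additionalProperties":false}. increments is a string of 1 to 10 rows, parted by a bar, with the numbers parted by spaces; each row has 7 numbers: a rotation vector rx, ry, rz in parts of the range, where 1.0 means 2 pi rad, then dx, dy, dz in normalised numbers (1 is 50 cm), then the finger opening in m; each row is the pose to reach, as a shift and turn from the pose commanded when the call began, along the tool's axes at that moment; what a row does not reach only later rows make up. A row lasts 1/12 s, in which the tool goes at most 0.0417 m and 0.125 rad, less where a joint would pass 70% of its speed; a pose out of reach is approached as far as the arm can. The fingers move at their own pace and stop on an object; the grip force is fixed at half the most. Time passes only in rows, so rows that do not move let the fingers close. The tool returns the time, the measured TCP pose, the force, the opening and the grip force at its end. only (a regular expression) keeps the lines of the reply that match it, lines (a string "A,B") keeps lines A to B, and quiet returns only ok. Input that does not fit is refused with a message, and nothing moves.
- ctrl.sense(): the state, without advancing time (a new reading comes with each control period).
- ctrl.read_camera(name): name is "scene" or "side" or "wrist"; returns the picture (384x512x3 uint8, red, green, blue); there is no depth.
- ctrl.get_calibration(name): a dict with "fx", "fy", "cx", "cy" (pixels), "cam_to_world" (4x4, takes a point from camera to world coordinates); the wrist camera has in their place "tool_from_camera" (4x4, takes a point from camera to tool coordinates, whose origin is the TCP and whose axes are the flange's). Camera axes: x right, y down, z forward; pixel columns grow to the right and rows downward; lengths in m; the calibration is good to about 2 mm. A picture is of the moment at which its call begins: read the wrist's pose just before it. get_calibration takes no time and is no camera call.
- ctrl.close_job(): hands the job in; it is judged then, once.
The state is a dict: "clock": time; "joint_positions": joint angles; "dq": joint speeds; "joint_torque": joint torques, N m; "tcp_pos": TCP position; "ee_rot": TCP orientation; "force": force on the tool from outside, world axes, zero at the start; "moment": the same for the moment, N m; "grip_width": finger opening in m; "grasp_force": force on a finger pad.
Only numpy, scipy, OpenCV 4.12 (cv2) and the standard library are available. Lean on these libraries where they do the work, as an engineer would, in place of code of your own. Each camera call takes 0.05 s, during which the arm holds its last target. There are 200 camera calls.

## Task

Pack the tools away for transport: slide the red lock knob on the grey steel box to its free stop, pull the tray right out, and lay every scraper there is and the orange level, if it is there, side by side across the tray's two narrow black ribs, each bridging both ribs about centrally, lengthwise in the pull direction and right way up as on the bench, with nothing stacked. Then push the tray fully home and slide the lock knob back to its locked stop; leave the ramekin and the pliers where they are.

Things in the scene. Friction and masses are not known exactly. Their poses are not given: they have to be found in the camera images.
- cashbox: grey steel box fixed to the bench, 200 (x) x 270 (y) x 90 mm high, top with a clear window; origin under its centre; its front, where the tray comes out, faces its own -x (roughly world -y); y across, z up. The tray pulls out along its -x, the lock knob slides along its y
- tray (a joint): pull-out tray: 0 home, grows as pulled to its stop at 0.175 m, where the whole bed is clear of the box; friction 2 N plus 8 N per m/s; stays where left. A steel tab on its front (y = +34 mm, top at 102 mm) is caught by the lock's bolt: the tray can be pulled out or pushed home only while the lock stands past about 0.035 m
- tray_bed (a point): point midway between the tray's two black ribs, at rib-top height (31 mm), moves with it; axes as the box's (x into the box, y across). Ribs along y at x = +-42 mm, 8 wide, 22 above the tray floor, 244 long. Side walls (y = +-122) and back wall (x = +79) rise 17 mm above the ribs, the front panel (x = -82) 57; 55 mm of headroom in the closed box.
- tray_handle (a point): centre of the black pull on the tray's front, 62 mm above the bench; a bar 14 mm wide (y), 16 mm high, sticking 48 mm out of the front along the box's -x (24 mm either way from this point), with a 26 mm wide end piece beyond; free beside, above and below. Axes as the box's. Pinch its two sides from above
- lock (a joint): transport lock slide on the box's top: 0 at its locked stop (red mark), 0.050 m at its free stop (green mark), growing along the box's +y; friction 2 N plus 5 N per m/s; stays where left; starts at 0 to 0.010
- lock_grip (a point): centre of the red lock knob, a block 24 (x) x 14 (y) x 26 mm high, 111 mm above the bench (knob from 98 to 124 mm); below it a 26 mm square steel plate on the box's top (90 to 98 mm). Axes as the box's. A bolt arm runs from it over the box's front edge, below 100 mm; otherwise free on all sides
- scraper_green: green plastic scraper, 130 mm long, about 45 g, flat underside; origin at the centre of the underside, x along its length towards the blade, z up. Handle 18 mm wide, 14 high, from x = -65 to +18 mm; blade 36 wide, 4 thick, from x = +5 to +65 mm, undersides level. At the start flat on the bench, blade either way round. May be absent
- scraper_blue: blue plastic scraper, 130 mm long, about 45 g, flat underside; origin at the centre of the underside, x along its length towards the blade, z up. Handle 18 mm wide, 14 high, from x = -65 to +18 mm; blade 36 wide, 4 thick, from x = +5 to +65 mm, undersides level. At the start flat on the bench, blade either way round. May be absent
- scraper_yellow: yellow plastic scraper, 130 mm long, about 45 g, flat underside; origin at the centre of the underside, x along its length towards the blade, z up. Handle 18 mm wide, 14 high, from x = -65 to +18 mm; blade 36 wide, 4 thick, from x = +5 to +65 mm, undersides level. At the start flat on the bench, blade either way round. May be absent
- level: short orange spirit level, a bar 130 mm long (x), 30 mm wide (y), 22 mm high; origin at the centre of its underside, z up; green vial windows on its top; about 120 g. Lies on its 30 mm wide underside at the start. May be absent
- ramekin: white ceramic ramekin, 84 mm across, 45 mm high, origin under its centre; to be left alone
- pliers: chrome locking pliers lying on the bench, about 195 mm long along x, 45 mm wide, 14 mm high; origin under the middle; to be left alone

How it is judged:
By the outcome, as a careful person would: the job done as asked, in the order asked, and still so for the second after the job is handed in, with the robot touching nothing.
Of scraper_green, scraper_blue, scraper_yellow, level only 3 to 4 are there at a start; the rules pass over those that are not, and their reading is None.
At some moment in a run one of scraper_green, scraper_blue, scraper_yellow, level may be knocked a few centimetres aside while the robot is not near it.
Once in a run the grip may slacken for a moment while it holds something.
It also fails if it takes over 210 s, if anything falls off the work surface, if the arm or the gripper's body presses on something with over 40 N, if the wrist force passes 120 N, or if a joint passes its speed limit or range.

## Working session

There is one attempt and no reset: what is moved stays moved. The work goes in short steps, Python scripts to look and compute and a tool call to move; the robot and the scene stay as the last step left them, time stands still between calls to the robot, and variables do not carry over. Pictures are saved under pics/ and viewed, at most 14 in all, crops included, and the job is handed in when it is done.

```bash
ls; mkdir -p pics; python3 - <<'E'
from rig import ctrl
import cv2,numpy as np
s=ctrl.sense();print(s['clock'],s['tcp_pos'],s['ee_rot'],s['grip_width'],ctrl.tips_ahead)
for n in("scene","side","wrist"):
    cv2.imwrite(f"pics/{n}0.png",ctrl.read_camera(n)[:,:,::-1]);c=ctrl.get_calibration(n);print(n,c)
E
```

```text
pics
rig.py
0.0 [6.74598263e-01 4.03889808e-05 2.52446622e-01] [ 7.07081910e-01  7.07131187e-01 -6.00789174e-04 -5.43878982e-04] 0.0856494438229372 0.022
scene {'fx': 405.63367735951886, 'fy': 405.63367735951886, 'cx': 251.05615463338933, 'cy': 187.93496252507504, 'cam_to_world': array([[-4.87747019e-01,  5.14714975e-01, -7.05103780e-01,
         1.54346069e+00],
       [ 8.72984684e-01,  2.88286346e-01, -3.93431982e-01,
         5.92191258e-01],
       [ 7.66459029e-04, -8.07440077e-01, -5.89949096e-01,
         9.08925352e-01],
       [ 0.00000000e+00,  0.00000000e+00,  0.00000000e+00,
         1.00000000e+00]])}
side {'fx': 465.7832737545692, 'fy': 465.7832737545692, 'cx': 257.81558857891355, 'cy': 190.235423803144, 'cam_to_world': array([[ 0.92463609, -0.25518411,  0.28271749,  0.13431204],
       [-0.38078406, -0.60542661,  0.69890065, -1.06375697],
       [-0.00718365, -0.75388307, -0.65696934,  1.16605105],
       [ 0.        ,  0.        ,  0.        ,  1.        ]])}
wrist {'fx': 338.24791382128836, 'fy': 338.24791382128836, 'cx': 262.4116772429783, 'cy': 194.37056247599654, 'tool_from_camera': array([[ 6.30663152e-04, -9.47432313e-01, -3.19955646e-01,
         8.25839633e-02],
       [ 9.99999800e-01,  5.82278825e-04,  2.46888134e-04,
         1.50632641e-03],
       [-4.76063988e-05, -3.19955737e-01,  9.47432490e-01,
        -1.20129371e-01],
       [ 0.00000000e+00,  0.00000000e+00,  0.00000000e+00,
         1.00000000e+00]])}
```

View pics/scene0.png

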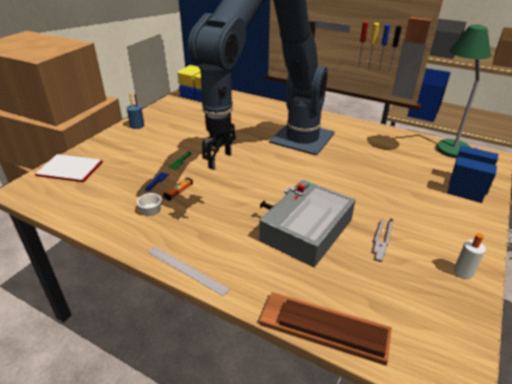

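View pics/side0.png

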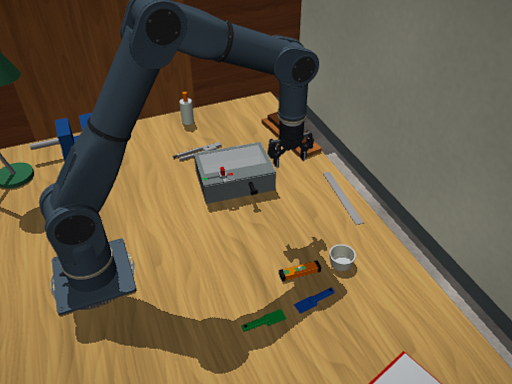

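The scene shows the box with its red knob (side picture 222,172) and handle (253,188). Also in the side picture are the level (300,270), blue scraper (315,300), green scraper (263,320) and ramekin (342,257). No yellow scraper is visible. Next I'll measure these by colour.

```bash
cat > h.py <<'E'
from rig import ctrl
import cv2,numpy as np
from scipy.spatial.transform import Rotation as R
def cam(n,s=None):
    c=ctrl.get_calibration(n)
    if n!="wrist":return c,c["cam_to_world"]
    s=s or ctrl.sense();T=np.eye(4);T[:3,:3]=R.from_quat(s["ee_rot"]).as_matrix();T[:3,3]=s["tcp_pos"]
    return c,T@c["tool_from_camera"]
def p2w(n,uv,z,cm=None):
    c,T=cm or cam(n);uv=np.atleast_2d(uv).astype(float)
    d=np.c_[(uv[:,0]-c["cx"])/c["fx"],(uv[:,1]-c["cy"])/c["fy"],np.ones(len(uv))]@T[:3,:3].T
    return T[:3,3]+d*((z-T[2,3])/d[:,2])[:,None]
def w2p(n,P,cm=None):
    c,T=cm or cam(n);q=(np.atleast_2d(P)-T[:3,3])@T[:3,:3]
    return np.c_[q[:,0]/q[:,2]*c["fx"]+c["cx"],q[:,1]/q[:,2]*c["fy"]+c["cy"]]
HS={"red":[(0,4),(174,180)],"orange":[(6,19)],"yellow":[(24,34)],"green":[(50,80)],"blue":[(104,122)]}
def mask(im,col,smin=170,vmin=50):
    h=cv2.cvtColor(im,cv2.COLOR_RGB2HSV);m=np.zeros(h.shape[:2],bool)
    for a,b in HS[col]:m|=(h[...,0]>=a)&(h[...,0]<=b)
    return (m&(h[...,1]>=smin)&(h[...,2]>=vmin)).astype(np.uint8)
def blobs(im,col,smin=170,vmin=50,amin=25):
    n,l,st,ce=cv2.connectedComponentsWithStats(mask(im,col,smin,vmin))
    return [(st[i,4],ce[i],np.argwhere(l==i)[:,::-1]) for i in range(1,n) if st[i,4]>=amin]
def grab(n):
    cm=cam(n);return ctrl.read_camera(n),cm
E
python3 - <<'E'
from h import *
np.set_printoptions(precision=4,suppress=True)
for n in("side","scene"):
    im=cv2.imread(f"pics/{n}0.png")[:,:,::-1].copy()
    for col,z in(("red",.111),("orange",.022),("yellow",.01),("green",.008),("blue",.008)):
        for a,c,px in blobs(im,col):
            w=p2w(n,px,z);m=w.mean(0)
            if not(-.6<m[1]<.6 and .2<m[0]<1): continue
            ev,V=np.linalg.eigh(np.cov(w[:,:2].T)); 
            print(n,col,a,c,m,'ang',np.degrees(np.arctan2(V[1,1],V[0,1])),'len',np.ptp(w[:,:2]@V[:,1]),np.ptp(w[:,:2]@V[:,0]))
print(p2w("side",[[253,188]],.062),p2w("scene",[[266,206]],.062),p2w("side",[[342,257]],.03))
s=cv2.imread("pics/side0.png");cv2.imwrite("pics/a.png",cv2.resize(np.hstack([s[135:215,160:300]]),None,fx=5,fy=5,interpolation=2))
cv2.imwrite("pics/b.png",cv2.resize(s[240:340,230:370],None,fx=5,fy=5,interpolation=2))
E
```

```text
side red 27 [222.3333 170.6667] [0.5109 0.2085 0.111 ] ang 76.31005555844065 len 0.042273233734114735 0.011800083843294562
side orange 64 [274.0469 117.25  ] [0.8876 0.5928 0.022 ] ang 82.15167911466013 len 0.09935853789455429 0.04265315433186545
side orange 133 [271.4361 126.0526] [0.8475 0.5314 0.022 ] ang 93.61768355882248 len 0.15359470276543657 0.04158104725941869
side orange 111 [313.4775 149.6216] [0.9372 0.3009 0.022 ] ang -140.70619684802358 len 0.10424635822548367 0.050970937474467126
side orange 43 [297.4651 150.5814] [0.8731 0.3207 0.022 ] ang 65.76366105543212 len 0.06293709733870767 0.02949150295349101
side orange 329 [301.4103 270.5015] [ 0.607  -0.2517  0.022 ] ang 179.05848323925522 len 0.11499473927629988 0.051410452204952856
side green 354 [265.6836 319.726 ] [ 0.4384 -0.3633  0.008 ] ang 179.35464016333563 len 0.12517673288480302 0.036352960489206554
side blue 335 [312.1194 300.3433] [ 0.5921 -0.3553  0.008 ] ang -170.83361258004507 len 0.13089520873079424 0.03527670189094667
scene red 35 [ 91.6    170.8857] [ 0.7754 -0.4819  0.111 ] ang -163.67248810517737 len 0.12470839193674366 0.004423471217251618
scene red 33 [300.3333 187.3939] [0.5066 0.2022 0.111 ] ang -151.09314638314325 len 0.034154775497615364 0.018291229306759173
scene orange 185 [178.2486 188.4919] [ 0.6176 -0.2325  0.022 ] ang 173.30815580793532 len 0.12087163704642301 0.05115703454934062
scene orange 3884 [328.6462 327.0641] [0.9068 0.4594 0.022 ] ang 98.68391626590933 len 0.31423360927911204 0.1045504520352113
scene green 45 [178.9556 161.5111] [ 0.4503 -0.3589  0.008 ] ang -174.9093850419335 len 0.11715460736797534 0.01874163494867903
scene blue 86 [156.6628 180.093 ] [ 0.5997 -0.3521  0.008 ] ang -177.77129687163097 len 0.11375942048825094 0.02801972237563599
[[0.598 0.129 0.062]] [[0.596  0.1207 0.062 ]] [[ 0.7469 -0.2583  0.03  ]]
```

View pics/a.png

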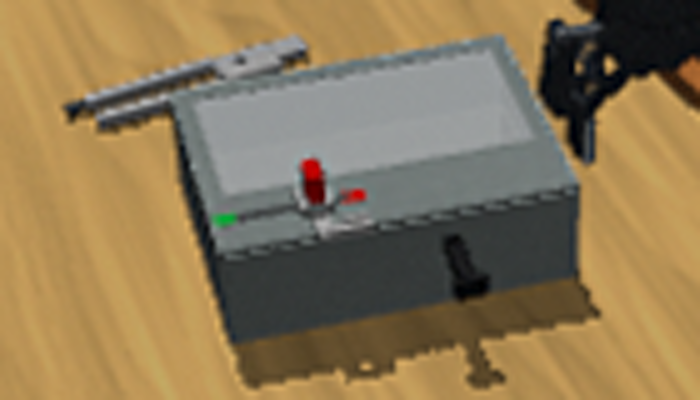

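View pics/b.png

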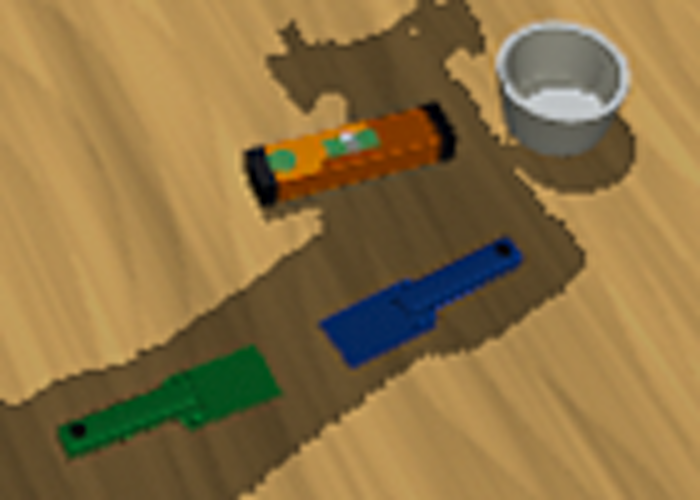

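The crops show the knob near the red (locked) mark, with the green mark at image left (box +y ≈ world −x). The green blade points to +x, the blue blade to −x, and the level is flat. Now the box pose from its top corners.

The rows are not in the units I measure in: shifts go in shares of 50 cm and turns go in shares of 2 pi rad. I convert before sending: -0.1 m is -0.2, 0.08 m is 0.16.

```bash
python3 - <<'E'
from h import *
np.set_printoptions(precision=4,suppress=True)
uv=np.array([[222,252],[578,187],[500,38],[178,97]])/5+[160,135]
w=p2w("side",uv,.09)[:,:2];print(w)
for i in range(4):
    d=w[(i+1)%4]-w[i];print(np.linalg.norm(d),np.degrees(np.arctan2(d[1],d[0])))
print('centre',w.mean(0))
E
```

```text
[[0.432  0.1792]
 [0.6956 0.1479]
 [0.7154 0.3447]
 [0.4561 0.3692]]
0.2655289748518448 -6.768204397093738
0.19780316421854874 84.26936750574276
0.2604167719081055 174.60305126696633
0.19154551515444124 -97.24828839237854
centre [0.5748 0.2602]
```

send_path:
  increments: "0 0 0 0.08 -0.08 0 0.085 | 0 0 0 0.16 -0.14 0 0.085 | 0 0 0 0.2 -0.2 0 0.085 | 0 0 0 0.2 -0.2 0 0.085"

```text
clock: 0.48
tcp_pos: [0.571, 0.1047, 0.253]
ee_rot: [0.705, 0.709, -0.0, -0.002]
force: [0.6, 1.0, -0.5]
grip_width: 0.0851
grasp_force: 0.0
```

```bash
python3 - <<'E'
from h import *
im,cm=grab("wrist");cv2.imwrite("pics/w1.png",im[:,:,::-1]);np.save("w1.npy",cm[1])
E
```

```text
(no output)
```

View pics/w1.png

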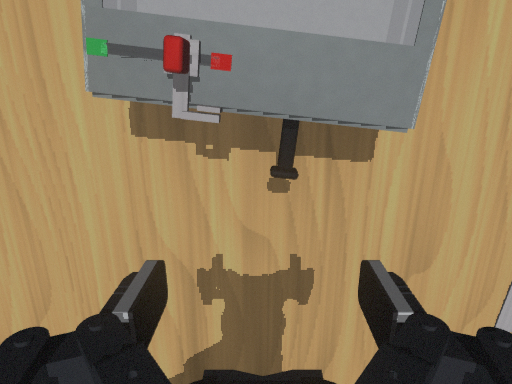

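The wrist view shows the box front top edge from (90,94) to (413,129), the knob top at (173,54), and the handle running (290,122) to (285,173).

```bash
python3 - <<'E'
from h import *
np.set_printoptions(precision=4,suppress=True)
cm=(ctrl.get_calibration("wrist"),np.load("w1.npy"))
e=p2w("wrist",[[90,94],[413,129]],.09,cm);d=(e[1]-e[0])[:2];print(e,np.linalg.norm(d),np.degrees(np.arctan2(d[1],d[0])))
im=cv2.imread("pics/w1.png")[:,:,::-1].copy()
for a,c,px in blobs(im,"red",150,40): print(a,c,px.min(0),px.max(0),p2w("wrist",[c],.124,cm))
for a,c,px in blobs(im,"green",150,40): print(a,c,p2w("wrist",[c],.09,cm))
h=p2w("wrist",[[290,122],[285,173]],.07,cm);print(h)
d/=np.linalg.norm(d);by=-d;bx=np.array([-d[1],d[0]]);m=e.mean(0)[:2]+bx*.1;print('origin',m,'bx',bx,'by',by)
for P in h: print('handle in box',(P[:2]-m)@bx,(P[:2]-m)@by)
E
```

```text
[[0.433  0.1763 0.09  ]
 [0.6967 0.15   0.09  ]] 0.2649402191883414 -5.701874889798279
679 [172.9485  53.542 ] [163  35] [183  72] [[0.5106 0.2044 0.124 ]]
313 [220.8978  61.4409] [211  53] [231  70] [[0.5432 0.1996 0.124 ]]
271 [95.2657 45.9557] [[0.4427 0.2119 0.09  ]]
[[0.5962 0.1528 0.07  ]
 [0.593  0.1063 0.07  ]]
origin [0.5748 0.2626] bx [0.0994 0.9951] by [-0.9951  0.0994]
handle in box -0.10714689658646417 -0.03217415656032742
handle in box -0.15372117402444227 -0.03364419844291728
```

Scaled: 0.126 m is 0.252, -0.05 m is -0.1, 0.106 rad is 0.0169.

```bash
cat >> h.py <<'E'
def delta(x,y,z,ang):
    """ang: world heading (deg) of tool x axis, tool pointing down"""
    s=ctrl.sense();Rc=R.from_quat(s["ee_rot"]);a=np.radians(ang)
    X=np.array([np.cos(a),np.sin(a),0]);Z=np.array([0,0,-1.]);Rd=R.from_matrix(np.c_[X,np.cross(Z,X),Z])
    return np.r_[(Rc.inv()*Rd).as_rotvec(),Rc.inv().apply(np.array([x,y,z])-s["tcp_pos"])].round(4)
np.set_printoptions(precision=4,suppress=True)
E
python3 -c "
from h import *
print(delta(.5103,.2045,.127,84.1))"
```

```text
[-0.0032 -0.0025  0.1097  0.0988 -0.0588  0.1267]
```

send_path:
  increments: "0 0 0.0169 0.07 -0.06 0 0.05 | 0 0 0.0169 0.14 -0.1 0 0.05 | 0 0 0.0169 0.2 -0.1208 0.04 0.05 | 0 0 0.0169 0.2 -0.1208 0.12 0.05 | 0 0 0.0169 0.2 -0.1208 0.18 0.05 | 0 0 0.0169 0.2 -0.1208 0.252 0.05 | 0 0 0.0169 0.2 -0.1208 0.252 0.05 | 0 0 0.0169 0.2 -0.1208 0.252 0.05"

```text
clock: 1.2
tcp_pos: [0.5138, 0.1994, 0.1264]
ee_rot: [0.744, 0.669, -0.002, -0.001]
force: [-0.2, -0.8, 0.5]
grip_width: 0.0502
grasp_force: 0.0
```

```bash
python3 -c "
from h import *
print(delta(.5103,.2045,.127,84.1))
im,cm=grab('wrist');cv2.imwrite('pics/w2.png',im[:,:,::-1])"
```

```text
[-0.0033  0.0022 -0.0032  0.0047 -0.004  -0.0006]
```

View pics/w2.png

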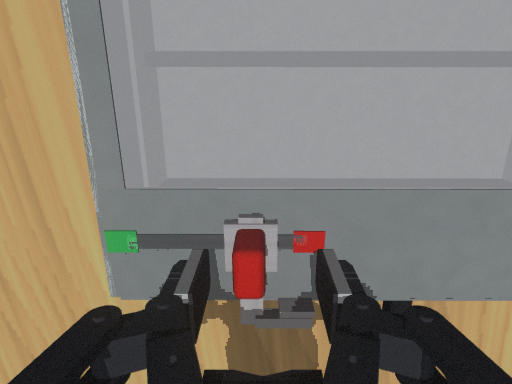

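The knob (249,265) sits between the pads, about 4 mm left of the pads' centre (262). I'll shift left, close, and slide.

Scaled: -0.0045 m is -0.009, 0.004 m is 0.008.

send_path:
  increments: "0 0 0 0.008 -0.009 0 0.05 | 0 0 0 0.008 -0.009 0 0.0 | 0 0 0 0.008 -0.009 0 0.0 | 0 0 0 0.008 -0.009 0 0.0 | 0 0 0 0.008 -0.009 0 0.0"

```text
clock: 1.67
tcp_pos: [0.5111, 0.2047, 0.1287]
ee_rot: [0.744, 0.669, 0.001, 0.0]
force: [-2.9, 0.7, 8.9]
grip_width: 0.0123
grasp_force: 60.0
```

send_path:
  increments: "0 0 0 0 -0.02 0 0 | 0 0 0 0 -0.04 0 0 | 0 0 0 0 -0.06 0 0 | 0 0 0 0 -0.072 0 0 | 0 0 0 0 -0.072 0 0"

```text
clock: 2.08
tcp_pos: [0.4743, 0.2087, 0.1286]
ee_rot: [0.743, 0.669, 0.001, 0.0]
force: [-2.1, 1.4, 10.2]
grip_width: 0.0126
grasp_force: 60.3
```

Scaled: -0.012 m is -0.024, -0.008 m is -0.016.

send_path:
  increments: "0 0 0 0 -0.008 0 0 | 0 0 0 0 -0.016 0 0 | 0 0 0 0 -0.024 0 0 | 0 0 0 0 -0.024 0 0"

```text
clock: 2.42
tcp_pos: [0.464, 0.2098, 0.1286]
ee_rot: [0.744, 0.669, 0.002, 0.001]
force: [3.1, 0.0, 7.5]
grip_width: 0.0126
grasp_force: 60.4
```

send_path:
  increments: "0 0 0 0 -0.004 0 0 | 0 0 0 0 -0.008 0 0 | 0 0 0 0 -0.008 0 0"

```text
clock: 2.67
tcp_pos: [0.4636, 0.2099, 0.1287]
ee_rot: [0.744, 0.668, 0.004, 0.002]
force: [16.7, -2.3, -4.6]
grip_width: 0.0125
grasp_force: 59.4
```

The knob is at the free stop: it travelled 47.5 mm and the force then rose to 17 N. I'll release it and go to the handle.

Scaled: -0.06 m is -0.12, -0.03 m is -0.06.

send_path:
  increments: "0 0 0 0 0.008 0 0 | 0 0 0 0 0.008 0 0.05 | 0 0 0 0 0.008 0 0.05 | 0 0 0 0 0.008 0 0.05 | 0 0 0 0 0.008 -0.06 0.05 | 0 0 0 0 0.008 -0.12 0.05 | 0 0 0 0 0.008 -0.12 0.05"

```text
clock: 3.25
tcp_pos: [0.4644, 0.2104, 0.1916]
ee_rot: [0.744, 0.669, 0.003, 0.001]
force: [0.3, 0.0, -0.1]
grip_width: 0.0496
grasp_force: 0.0
```

```bash
python3 -c "
from h import *
print(delta(.595,.126,.070,84.1))
im,cm=grab('wrist');cv2.imwrite('pics/w3.png',im[:,:,::-1])
for a,c,px in blobs(im,'red',150,40): print(a,c,p2w('wrist',[c],.124,cm),p2w('wrist',[c],.09,cm))
for a,c,px in blobs(im,'green',150,40): print(a,c,p2w('wrist',[c],.09,cm))"
```

```text
[ 0.0049 -0.0035 -0.0032 -0.0705  0.1382  0.122 ]
858 [262.5233 221.9569] [[0.4665 0.2123 0.124 ]] [[0.4652 0.1978 0.09  ]]
331 [367.4079 206.4985] [[0.5295 0.2155 0.124 ]] [[0.5395 0.2016 0.09  ]]
299 [229.2007 207.0167] [[0.4432 0.2116 0.09  ]]
```

Scaled: 0.138 m is 0.276, -0.0705 m is -0.141.

send_path:
  increments: "0 0 0 -0.04 0.07 0 0.05 | 0 0 0 -0.08 0.14 0 0.05 | 0 0 0 -0.12 0.21 0 0.05 | 0 0 0 -0.141 0.276 0 0.05 | 0 0 0 -0.141 0.276 0.06 0.05 | 0 0 0 -0.141 0.276 0.12 0.05 | 0 0 0 -0.141 0.276 0.18 0.05 | 0 0 0 -0.141 0.276 0.24 0.05 | 0 0 0 -0.141 0.276 0.24 0.05"

```text
clock: 4.05
tcp_pos: [0.5884, 0.1241, 0.0612]
ee_rot: [0.743, 0.669, -0.004, -0.002]
force: [-1.0, -1.1, -1.5]
grip_width: 0.05
grasp_force: 0.0
```

send_path:
  increments: "0 0 0 0 0 0 0 | 0 0 0 0 0 0 0 | 0 0 0 0 0 0 0 | 0 0 0 0 0 0 0"

```text
clock: 4.38
tcp_pos: [0.5929, 0.1252, 0.0693]
ee_rot: [0.744, 0.669, 0.001, 0.0]
force: [-2.4, 0.0, 4.7]
grip_width: 0.0129
grasp_force: 59.6
```

Scaled: -0.179 m is -0.358, -0.176 m is -0.352.

send_path:
  increments: "0 0 0 -0.04 0 0 0 | 0 0 0 -0.09 0 0 0 | 0 0 0 -0.14 0 0 0 | 0 0 0 -0.19 0 0 0 | 0 0 0 -0.24 0 0 0 | 0 0 0 -0.29 0 0 0 | 0 0 0 -0.33 0 0 0 | 0 0 0 -0.352 0 0 0 | 0 0 0 -0.352 0 0 0 | 0 0 0 -0.358 0 0 0"

```text
clock: 5.22
tcp_pos: [0.5743, -0.0491, 0.0692]
ee_rot: [0.743, 0.669, 0.002, -0.001]
force: [-2.8, 22.8, 7.3]
grip_width: 0.0125
grasp_force: 60.4
```

send_path:
  increments: "0 0 0 0 0 0 0 | 0 0 0 0 0 0 0"

```text
clock: 5.38
tcp_pos: [0.5743, -0.0489, 0.0692]
ee_rot: [0.743, 0.67, 0.002, -0.001]
force: [-3.4, 13.0, 7.8]
grip_width: 0.0131
grasp_force: 60.4
```

Scaled: -0.24 m is -0.48, -0.2 m is -0.4.

send_path:
  increments: "0 0 0 0.006 0 0 0 | 0 0 0 0.006 0 0 0.07 | 0 0 0 0.006 0 0 0.07 | 0 0 0 0.006 0 0 0.07 | 0 0 0 0.006 0 -0.08 0.07 | 0 0 0 0.006 0 -0.16 0.07 | 0 0 0 -0.06 0 -0.24 0.085 | 0 0 0 -0.12 0 -0.32 0.085 | 0 0 0 -0.18 0 -0.4 0.085 | 0 0 0 -0.24 0 -0.48 0.085"

```text
clock: 6.22
tcp_pos: [0.5627, -0.153, 0.2815]
ee_rot: [0.744, 0.669, 0.0, 0.001]
force: [1.6, -0.2, -0.3]
grip_width: 0.0848
grasp_force: 0.0
```

send_path:
  increments: "0 0 0 -0.08 0 -0.04 0.085 | 0 0 0 -0.1 0 -0.04 0.085 | 0 0 0 -0.1 0 -0.04 0.085"

```text
clock: 6.47
tcp_pos: [0.5572, -0.2068, 0.301]
ee_rot: [0.746, 0.666, -0.0, 0.002]
force: [-0.7, 0.5, -0.3]
grip_width: 0.085
grasp_force: 0.0
```

```bash
python3 -c "
from h import *
im,cm=grab('wrist');cv2.imwrite('pics/w4.png',im[:,:,::-1]);np.save('w4.npy',cm[1])
for col,z in (('green',.008),('blue',.008),('orange',.022),('yellow',.01)):
  for a,c,px in blobs(im,col,150,40,120):
    w=p2w('wrist',px,z,cm);ev,V=np.linalg.eigh(np.cov(w[:,:2].T))
    print(col,a,c,w.mean(0),'ang',np.degrees(np.arctan2(V[1,1],V[0,1])),np.ptp(w[:,:2]@V[:,1]),np.ptp(w[:,:2]@V[:,0]))
"
```

```text
green 527 [210.2163 263.6433] [ 0.4699 -0.3571  0.008 ] ang -157.4206734222719 0.05308908182526739 0.038337028738155254
green 255 [180.6471 272.3608] [ 0.4266 -0.366   0.008 ] ang 177.4051917327956 0.04270827744003308 0.0192939786121194
blue 1397 [296.5376 252.5777] [ 0.59   -0.3536  0.008 ] ang -175.7506384245778 0.12883725882114272 0.038041050780248886
orange 1862 [307.2728 174.2234] [ 0.611  -0.2401  0.022 ] ang 173.87397421619954 0.1074469017428702 0.03520358391721792
```

View pics/w4.png

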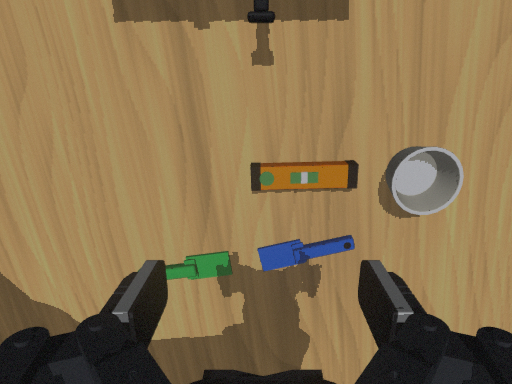

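The view shows three tools: the level (251–357, 175), blue (258–354, 252) with blade left, and green (…–231, 265) with blade right. The ramekin is at (425,180). There is no yellow scraper here. Next I'll look over the tray.

Scaled: 0.25 m is 0.5, 0.08 m is 0.16.

send_path:
  increments: "0 0 0 0.08 0 0 0.085 | 0 0 0 0.16 0 0 0.085 | 0 0 0 0.24 0 0 0.085 | 0 0 0 0.32 0 0 0.085 | 0 0 0 0.4 0 0 0.085 | 0 0 0 0.48 0 0 0.085 | 0 0 0 0.5 0 0 0.085 | 0 0 0 0.5 0 0 0.085"

```text
clock: 7.18
tcp_pos: [0.5837, 0.054, 0.2981]
ee_rot: [0.741, 0.672, 0.0, -0.002]
force: [-0.7, -0.4, 0.4]
grip_width: 0.0852
grasp_force: 0.0
```

```bash
python3 -c "
from h import *
cm=(ctrl.get_calibration('wrist'),np.load('w4.npy'))
print('level ends',p2w('wrist',[[251,177],[357.5,173]],.022,cm))
print('blue ends',p2w('wrist',[[262,258],[354,242]],.006,cm), 'green tip',p2w('wrist',[[231,262]],.004,cm))
im,cm=grab('wrist');cv2.imwrite('pics/w5.png',im[:,:,::-1]);np.save('w5.npy',cm[1])
im=ctrl.read_camera('scene');cv2.imwrite('pics/s5.png',im[:,:,::-1]);
im=ctrl.read_camera('side');print([(a,c) for a,c,p in blobs(im,'yellow',120,60,15)])
"
```

```text
level ends [[ 0.5423 -0.2358  0.022 ]
 [ 0.6721 -0.2454  0.022 ]]
blue ends [[ 0.5421 -0.3576  0.006 ]
 [ 0.6694 -0.3474  0.006 ]] green tip [[ 0.4982 -0.36    0.004 ]]
[]
```

View pics/w5.png

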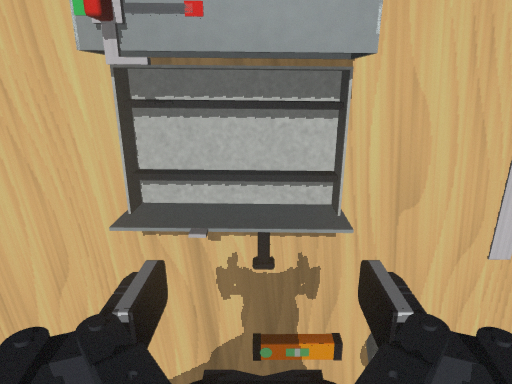

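The view shows the two black ribs: the upper at row 104 (131–342) and the lower at row 175 (136–336). The panel and handle are at the bottom, and there is no yellow scraper anywhere.

```bash

python3 -c "
from h import *
cm=(ctrl.get_calibration('wrist'),np.load('w5.npy'))
im=cv2.imread('pics/w5.png',0)
for u in(170,236,300): print(u,im[90:120,u-2:u+3].mean(1).round().astype(int),im[160:195,u-2:u+3].mean(1).round().astype(int))
p=p2w('wrist',[[131,103],[342,104],[136,175],[336,176]],.031,cm);print(p)
a=p[:2].mean(0);b=p[2:].mean(0);print(a-b,np.linalg.norm(a-b),(a+b)/2,'heading',np.degrees(np.arctan2(*(a-b)[[1,0]])))
"
```

```text
170 [ 96  96  96  97  98 107 157 157 154 118  39  44  53  52  53  54  55  59
  87  95  95  95  95  97  95  95 104 143 164 165] [154 156 157 157 159 160 159 159 152  93  48  48  49  49  56  58  57  57
  58  59  71  98  99 110 160 157 156 156 158 158 158 155 157 158 157]
236 [ 94  93  94  97  97  98 109 163 163 154  85  49  52  54  51  53  53  52
  62  96  96  96  96  98  99 101 105 131 163 164] [158 160 161 161 160 159 158 155 157 152  68  48  49  49  52  58  57  58
  57  58  63  88  98  98 110 161 163 163 160 157 155 155 156 159 166]
300 [ 95  95  94  97  96  98  96 100 125 155 147  40  50  50  51  50  50  48
  54  77  96  96  97  97  96 100  97 108 159 157] [162 161 161 160 161 163 165 165 163 157 120  46  49  47  49  53  58  57
  58  58  59  65  99  99 102 121 159 161 162 163 164 161 156 157 158]
[[0.4454 0.1271 0.031 ]
 [0.6781 0.1035 0.031 ]
 [0.4332 0.0453 0.031 ]
 [0.6692 0.0213 0.031 ]]
[0.0106 0.082  0.    ] 0.08266193377012798 [0.5565 0.0743 0.031 ] heading 82.66368976310204
```

Scaled: -0.29 m is -0.58, 0.05 m is 0.1, 1.55 rad is 0.2467.

send_path:
  increments: "0 0 0.1273 -0.58 0.106 0.1 0.06 | 0 0 0.1273 -0.58 0.106 0.1 0.06 | 0 0 0.1273 -0.58 0.106 0.2 0.06 | 0 0 0.1273 -0.58 0.106 0.2 0.06 | 0 0 0.1273 -0.58 0.106 0.2 0.06 | 0 0 0.1273 -0.58 0.106 0.2 0.06 | 0 0 0.2467 -0.58 0.106 0.2 0.06 | 0 0 0.2467 -0.58 0.106 0.2 0.06 | 0 0 0.2467 -0.58 0.106 0.2 0.06 | 0 0 0.2467 -0.58 0.106 0.2 0.06"

```text
clock: 8.17
tcp_pos: [0.6044, -0.2507, 0.1981]
ee_rot: [0.995, 0.101, -0.001, 0.0]
force: [-0.4, 0.7, -0.7]
grip_width: 0.0602
grasp_force: 0.0
```

send_path:
  increments: "0 0 0.043 0 0 0 0.06 | 0 0 0.043 0 0 0 0.06 | 0 0 0.043 0 0 0 0.06 | 0 0 0.043 0 0 0 0.06"

```text
clock: 8.5
tcp_pos: [0.6057, -0.2477, 0.199]
ee_rot: [1.0, -0.027, -0.0, 0.0]
force: [-0.5, 0.4, 0.4]
grip_width: 0.0597
grasp_force: 0.0
```

```bash
python3 -c "
from h import *
print(delta(.6072,-.2406,.025,-5))
im,cm=grab('wrist');cv2.imwrite('pics/w6.png',im[:,:,::-1])
for a,c,px in blobs(im,'orange',150,40,120):
    w=p2w('wrist',px,.022,cm);ev,V=np.linalg.eigh(np.cov(w[:,:2].T))
    print(a,c,w.mean(0),w.min(0),w.max(0),'ang',np.degrees(np.arctan2(V[1,1],V[0,1])))
"
```

```text
[ 0.0007  0.0007  0.0324  0.0013 -0.0072  0.174 ]
2882 [258.5479 166.6752] [ 0.6146 -0.2445  0.022 ] [ 0.5524 -0.2629  0.022 ] [ 0.661  -0.2251  0.022 ] ang 175.07666142084025
```

View pics/w6.png

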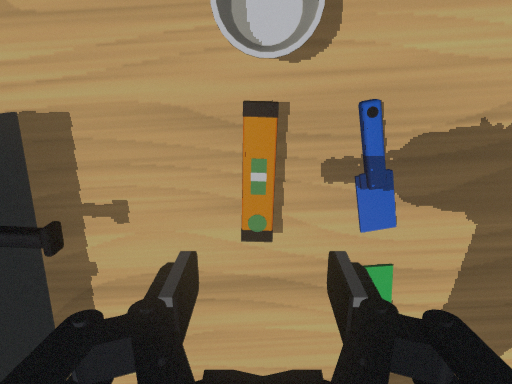

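The level spans (260,101)–(257,241), so its centre is ≈ (0.607, −0.243). I'll descend and grip.

Scaled: 0.172 m is 0.344, 0.165 m is 0.33, 0.035 rad is 0.0056.

send_path:
  increments: "0 0 0.0056 0.002 -0.009 0.08 0.06 | 0 0 0.0056 0.002 -0.009 0.16 0.06 | 0 0 0.0056 0.002 -0.009 0.24 0.06 | 0 0 0.0056 0.002 -0.009 0.3 0.06 | 0 0 0.0056 0.002 -0.009 0.33 0.06 | 0 0 0.0056 0.002 -0.009 0.344 0.06 | 0 0 0.0056 0.002 -0.009 0.344 0"

```text
clock: 9.13
tcp_pos: [0.6067, -0.2422, 0.0257]
ee_rot: [0.999, -0.044, -0.001, -0.0]
force: [0.6, -0.2, 0.6]
grip_width: 0.049
grasp_force: 0.0
```

send_path:
  increments: "0 0 0 0 0 0 0 | 0 0 0 0 0 0 0 | 0 0 0 0 0 0 0 | 0 0 0 0 0 0 0"

```text
clock: 9.47
tcp_pos: [0.6085, -0.2426, 0.0289]
ee_rot: [0.999, -0.045, 0.001, 0.0]
force: [-0.8, 0.8, 6.0]
grip_width: 0.0287
grasp_force: 60.7
```

Scaled: -0.23 m is -0.46, -0.15 m is -0.3, -0.7 rad is -0.1114.

send_path:
  increments: "0 0 0 0 0 -0.06 0 | 0 0 0 0 0 -0.12 0 | 0 0 0 0 0 -0.2 0 | 0 0 -0.0159 0 0 -0.26 0 | 0 0 -0.0318 0 -0.06 -0.3 0 | 0 0 -0.0477 0 -0.14 -0.3 0 | 0 0 -0.0637 0 -0.22 -0.3 0 | 0 0 -0.0796 0 -0.3 -0.3 0 | 0 0 -0.0955 0 -0.38 -0.3 0 | 0 0 -0.1114 0 -0.46 -0.3 0"

```text
clock: 10.3
tcp_pos: [0.6283, -0.0112, 0.1781]
ee_rot: [0.953, 0.303, 0.001, 0.0]
force: [0.5, -0.1, -1.4]
grip_width: 0.0286
grasp_force: 59.8
```

```bash
python3 -c "
from h import *
print(delta(.6276,.0654,.18,84))"
```

```text
[ 0.0011 -0.0007 -0.8512  0.0436 -0.0629 -0.0019]
```

Scaled: -0.063 m is -0.126, 0.044 m is 0.088, -0.85 rad is -0.1353.

send_path:
  increments: "0 0 -0.0239 0.088 -0.126 0 0 | 0 0 -0.0398 0.088 -0.126 0 0 | 0 0 -0.0557 0.088 -0.126 0 0 | 0 0 -0.0716 0.088 -0.126 0 0 | 0 0 -0.0875 0.088 -0.126 0 0 | 0 0 -0.1035 0.088 -0.126 0 0 | 0 0 -0.1194 0.088 -0.126 0 0 | 0 0 -0.1353 0.088 -0.126 0 0 | 0 0 -0.1353 0.088 -0.126 0 0 | 0 0 -0.1353 0.088 -0.126 0 0"

```text
clock: 11.13
tcp_pos: [0.6283, 0.0636, 0.1776]
ee_rot: [0.746, 0.666, 0.0, 0.0]
force: [0.6, 0.3, -0.4]
grip_width: 0.0287
grasp_force: 59.8
```

```bash
python3 -c "
from h import *
print(delta(.6276,.0654,.06,84))
im,cm=grab('wrist');cv2.imwrite('pics/w7.png',im[:,:,::-1])"
```

```text
[ 0.0005 -0.0002 -0.0095  0.0017 -0.001   0.1176]
```

View pics/w7.png

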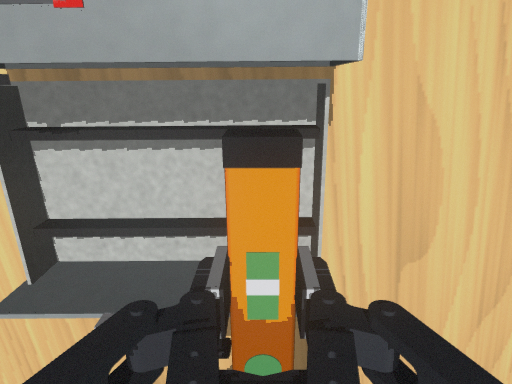

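The level is held straight over the tray's right part, with the ribs at rows 132 and 226. I'll lower it.

Scaled: 0.117 m is 0.234, 0.115 m is 0.23, -0.01 rad is -0.0016.

send_path:
  increments: "0 0 -0.0016 0.0034 -0.002 0.07 0 | 0 0 -0.0016 0.0034 -0.002 0.14 0 | 0 0 -0.0016 0.0034 -0.002 0.19 0 | 0 0 -0.0016 0.0034 -0.002 0.216 0 | 0 0 -0.0016 0.0034 -0.002 0.23 0 | 0 0 -0.0016 0.0034 -0.002 0.234 0 | 0 0 -0.0016 0.0034 -0.002 0.234 0"

```text
clock: 11.77
tcp_pos: [0.6274, 0.0656, 0.0604]
ee_rot: [0.743, 0.67, -0.0, -0.0]
force: [-0.5, 0.2, -1.0]
grip_width: 0.0283
grasp_force: 59.8
```

Scaled: -0.14 m is -0.28, -0.08 m is -0.16, 0.3 rad is 0.0477.

send_path:
  increments: "0 0 0 0 0 0.003 0 | 0 0 0 0 0 0.003 0.045 | 0 0 0 0 0 0.003 0.045 | 0 0 0 0 0 0.003 0.045 | 0 0 0 0 0 -0.06 0.045 | 0 0 0 0 0 -0.12 0.045 | 0 0 0 0 0 -0.2 0.045 | 0 0 0.0159 -0.08 0 -0.26 0.045 | 0 0 0.0318 -0.16 0 -0.28 0.045 | 0 0 0.0477 -0.24 0 -0.28 0.045"

```text
clock: 12.6
tcp_pos: [0.6176, -0.0485, 0.2038]
ee_rot: [0.834, 0.551, 0.003, 0.002]
force: [0.4, -0.9, -0.2]
grip_width: 0.0446
grasp_force: 0.0
```

```bash
python3 -c "
from h import *
print(delta(.595,-.3525,.2,4.6))"
```

```text
[ 0.0035 -0.006   1.0872 -0.2885  0.0985  0.0035]
```

Scaled: -0.29 m is -0.58, 0.0985 m is 0.197, 1.09 rad is 0.1735.

send_path:
  increments: "0 0 0.1735 -0.58 0.197 0 0.045 | 0 0 0.1735 -0.58 0.197 0 0.045 | 0 0 0.1735 -0.58 0.197 0 0.045 | 0 0 0.1735 -0.58 0.197 0 0.045 | 0 0 0.1735 -0.58 0.197 0 0.045 | 0 0 0.1735 -0.58 0.197 0 0.045 | 0 0 0.1735 -0.58 0.197 0 0.045 | 0 0 0.1735 -0.58 0.197 0 0.045 | 0 0 0.1735 -0.58 0.197 0 0.045 | 0 0 0.1735 -0.58 0.197 0 0.045"

```text
clock: 13.43
tcp_pos: [0.5929, -0.3556, 0.1998]
ee_rot: [0.999, 0.036, -0.0, 0.0]
force: [-0.1, 1.2, -0.0]
grip_width: 0.0449
grasp_force: 0.0
```

```bash
python3 -c "
from h import *
print(delta(.595,-.3525,.2,4.6))
im,cm=grab('wrist');cv2.imwrite('pics/w8.png',im[:,:,::-1]);np.save('w8.npy',cm[1])
for a,c,px in blobs(im,'blue',150,40,120):
    w=p2w('wrist',px,.006,cm);ev,V=np.linalg.eigh(np.cov(w[:,:2].T))
    print(a,c,px.min(0),px.max(0),w.mean(0),w.min(0),w.max(0),'ang',np.degrees(np.arctan2(V[1,1],V[0,1])))
im=ctrl.read_camera('side');cv2.imwrite('pics/sd8.png',im[:,:,::-1])
"
```

```text
[ 0.0006  0.0003 -0.0075  0.0024 -0.0029 -0.0002]
3264 [261.8097 169.7849] [244  91] [282 223] [ 0.5942 -0.355   0.006 ] [ 0.5393 -0.379   0.006 ] [ 0.6675 -0.3378  0.006 ] ang -172.54108576591187
```

View pics/w8.png

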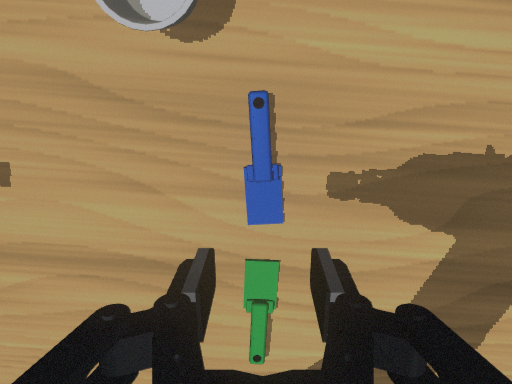

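Blue: handle end (259,92), blade end (265,223). Green: blade end (262,260), handle end (257,362). Both are clear of each other.

```bash

python3 -c "
from h import *
cm=(ctrl.get_calibration('wrist'),np.load('w8.npy'))
for n,a,b in(('blue',[259,92],[265,223]),('green',[257.5,362],[262,260])):
    h=p2w('wrist',[a],.014,cm)[0];t=p2w('wrist',[b],.004,cm)[0];d=(h-t)[:2];L=np.linalg.norm(d);g=(h+t)[:2]/2+d/L*.008
    an=np.degrees(np.arctan2(d[1],d[0]));print(n,L,an,'grip',g)
    if n=='blue':print(delta(*g,.024,an))
"
```

```text
blue 0.12777099979571852 6.712389660103156 grip [ 0.611  -0.3538]
[-0.0005 -0.0001 -0.0334  0.0171  0.0022  0.1758]
green 0.12660702039757804 -178.14649619026684 grip [ 0.4258 -0.3645]
```

Scaled: 0.1745 m is 0.349, 0.168 m is 0.336, -0.033 rad is -0.0053.

send_path:
  increments: "0 0 -0.0053 0.034 0.004 0.08 0.045 | 0 0 -0.0053 0.034 0.004 0.16 0.045 | 0 0 -0.0053 0.034 0.004 0.24 0.045 | 0 0 -0.0053 0.034 0.004 0.3 0.045 | 0 0 -0.0053 0.034 0.004 0.336 0.045 | 0 0 -0.0053 0.034 0.004 0.349 0.045 | 0 0 -0.0053 0.034 0.004 0.349 0.045 | 0 0 -0.0053 0.034 0.004 0.349 0"

```text
clock: 14.2
tcp_pos: [0.6114, -0.3543, 0.0265]
ee_rot: [0.998, 0.057, 0.001, 0.0]
force: [-0.7, -0.5, -0.4]
grip_width: 0.034
grasp_force: 0.0
```

send_path:
  increments: "0 0 0 0 0 0 0 | 0 0 0 0 0 0 0 | 0 0 0 0 0 0 0 | 0 0 0 0 0 0 0"

```text
clock: 14.53
tcp_pos: [0.6117, -0.3551, 0.0278]
ee_rot: [0.998, 0.057, 0.002, 0.001]
force: [-0.0, 0.1, 6.5]
grip_width: 0.016
grasp_force: 59.6
```

```bash
python3 -c "
from h import *
print(delta(.5552,.0650,.2,84))"
```

```text
[ 0.0035 -0.0013 -1.3528 -0.0082 -0.4235 -0.173 ]
```

Scaled: -0.24 m is -0.48, -0.2 m is -0.4, -0.7 rad is -0.1114.

send_path:
  increments: "0 0 0 0 0 -0.06 0 | 0 0 0 0 0 -0.12 0 | 0 0 0 0 0 -0.2 0 | 0 0 -0.0159 0 0 -0.28 0 | 0 0 -0.0318 0 -0.08 -0.32 0 | 0 0 -0.0477 0 -0.16 -0.32 0 | 0 0 -0.0637 0 -0.24 -0.32 0 | 0 0 -0.0796 0 -0.32 -0.32 0 | 0 0 -0.0955 0 -0.4 -0.32 0 | 0 0 -0.1114 0 -0.48 -0.32 0"

```text
clock: 15.37
tcp_pos: [0.5833, -0.1144, 0.1868]
ee_rot: [0.918, 0.398, 0.001, 0.001]
force: [1.3, 0.3, -0.2]
grip_width: 0.0159
grasp_force: 58.8
```

```bash
python3 -c "
from h import *
print(delta(.5568,.081,.18,84))"
```

```text
[ 0.0023 -0.0006 -0.6481  0.1245 -0.1529  0.0067]
```

Scaled: -0.153 m is -0.306, 0.1245 m is 0.249, -0.648 rad is -0.1031.

send_path:
  increments: "0 0 -0.1031 0.249 -0.306 0.012 0 | 0 0 -0.1031 0.249 -0.306 0.012 0 | 0 0 -0.1031 0.249 -0.306 0.012 0 | 0 0 -0.1031 0.249 -0.306 0.012 0 | 0 0 -0.1031 0.249 -0.306 0.012 0 | 0 0 -0.1031 0.249 -0.306 0.012 0 | 0 0 -0.1031 0.249 -0.306 0.012 0 | 0 0 -0.1031 0.249 -0.306 0.012 0"

```text
clock: 16.03
tcp_pos: [0.5583, 0.0787, 0.1802]
ee_rot: [0.746, 0.666, 0.0, 0.001]
force: [0.0, -1.0, -0.1]
grip_width: 0.0162
grasp_force: 58.8
```

```bash
python3 -c "
from h import *
print(delta(.5568,.081,.06,84))
im,cm=grab('wrist');cv2.imwrite('pics/w9.png',im[:,:,::-1])"
```

```text
[ 0.0013  0.0004 -0.0071  0.0021 -0.0019  0.1202]
```

View pics/w9.png

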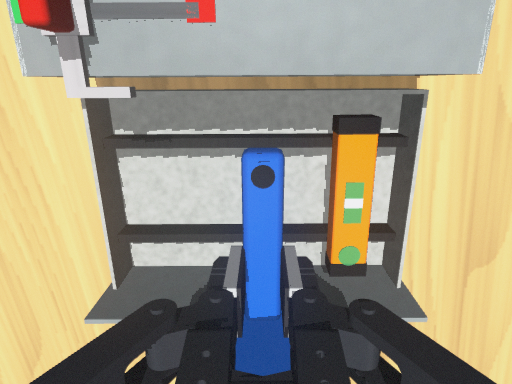

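The level lies across both ribs on the right, and blue is held straight in the middle. I'll lower and release.

The rows are not in the units I measure in: shifts go in shares of 50 cm and turns go in shares of 2 pi rad. I convert before sending: 0.122 m is 0.244, 0.121 m is 0.242, -0.007 rad is -0.0011.

send_path:
  increments: "0 0 -0.0011 0.004 -0.004 0.07 0 | 0 0 -0.0011 0.004 -0.004 0.14 0 | 0 0 -0.0011 0.004 -0.004 0.19 0 | 0 0 -0.0011 0.004 -0.004 0.22 0 | 0 0 -0.0011 0.004 -0.004 0.236 0 | 0 0 -0.0011 0.004 -0.004 0.242 0 | 0 0 -0.0011 0.004 -0.004 0.244 0 | 0 0 -0.0011 0.004 -0.004 0.244 0"

```text
clock: 16.75
tcp_pos: [0.5559, 0.0803, 0.0587]
ee_rot: [0.743, 0.669, -0.0, 0.0]
force: [-2.2, -1.1, 4.2]
grip_width: 0.0158
grasp_force: 59.3
```

send_path:
  increments: "0 0 0 0 0 0 0.045 | 0 0 0 0 0 0 0.045 | 0 0 0 0 0 0 0.045 | 0 0 0 0 0 -0.06 0.045 | 0 0 0 0 0 -0.12 0.045 | 0 0 0 0 0 -0.2 0.045 | 0 0 0.0159 -0.08 0 -0.26 0.045 | 0 0 0.0318 -0.16 0 -0.28 0.045 | 0 0 0.0477 -0.24 0 -0.28 0.045"

```text
clock: 17.5
tcp_pos: [0.5461, -0.0327, 0.2007]
ee_rot: [0.835, 0.55, 0.003, 0.001]
force: [1.5, -0.4, -1.1]
grip_width: 0.0451
grasp_force: 0.0
```

```bash
python3 -c "
from h import *
print(delta(.44,-.3645,.2,2))"
```

```text
[ 0.0031 -0.0059  1.1302 -0.3467  0.0334 -0.0002]
```

Scaled: -0.3545 m is -0.709, 0.015 m is 0.03, 1.13 rad is 0.1798.

send_path:
  increments: "0 0 0.1798 -0.709 0.03 0 0.045 | 0 0 0.1798 -0.709 0.03 0 0.045 | 0 0 0.1798 -0.709 0.03 0 0.045 | 0 0 0.1798 -0.709 0.03 0 0.045 | 0 0 0.1798 -0.709 0.03 0 0.045 | 0 0 0.1798 -0.709 0.03 0 0.045 | 0 0 0.1798 -0.709 0.03 0 0.045 | 0 0 0.1798 -0.709 0.03 0 0.045 | 0 0 0.1798 -0.709 0.03 0 0.045 | 0 0 0.1798 -0.709 0.03 0 0.045"

```text
clock: 18.33
tcp_pos: [0.416, -0.3702, 0.1978]
ee_rot: [1.0, 0.011, -0.0, 0.002]
force: [-0.1, 0.3, 0.1]
grip_width: 0.0453
grasp_force: 0.0
```

```bash
python3 -c "
from h import *
im,cm=grab('wrist');cv2.imwrite('pics/w10.png',im[:,:,::-1]);np.save('w10.npy',cm[1])
m=mask(im,'green',150,40);m[:,:200]=0;m[:,330:]=0
ys=np.argwhere(m)
r0,r1=ys[:,0].min(),ys[:,0].max()
c=lambda r:np.mean(ys[ys[:,0]==r][:,1])
print(r0,r1,len(ys),[(r,round(c(r),1),(ys[:,0]==r).sum()) for r in range(r0,r1+1,8)])
t=p2w('wrist',[[c(r0+2),r0]],.004,cm)[0];h=p2w('wrist',[[c(r1-2),r1]],.014,cm)[0]
d=(t-h)[:2];L=np.linalg.norm(d);an=np.degrees(np.arctan2(d[1],d[0]));g=(h+t)[:2]/2-d/L*.008
print(L,an,g,delta(*g,.0255,an))
"
```

```text
86 221 3050 [(86, np.float64(254.5), np.int64(40)), (94, np.float64(254.5), np.int64(40)), (102, np.float64(254.4), np.int64(38)), (110, np.float64(255.0), np.int64(39)), (118, np.float64(254.5), np.int64(38)), (126, np.float64(254.4), np.int64(36)), (134, np.float64(254.5), np.int64(38)), (142, np.float64(253.6), np.int64(27)), (150, np.float64(253.9), np.int64(28)), (158, np.float64(255.0), np.int64(15)), (166, np.float64(254.0), np.int64(12)), (174, np.float64(256.2), np.int64(12)), (182, np.float64(253.7), np.int64(7)), (190, np.float64(254.5), np.int64(10)), (198, np.float64(255.5), np.int64(11)), (206, np.float64(255.2), np.int64(9)), (214, np.float64(261.0), np.int64(1))]
0.1251158288616737 1.3976851404001003 [ 0.4242 -0.3638] [ 0.0017  0.0003  0.0062  0.0068 -0.0036  0.1719]
```

send_path:
  increments: "0 0 0 0.016 -0.007 0.08 0.045 | 0 0 0 0.016 -0.007 0.16 0.045 | 0 0 0 0.016 -0.007 0.24 0.045 | 0 0 0 0.016 -0.007 0.3 0.045 | 0 0 0 0.016 -0.007 0.332 0.045 | 0 0 0 0.016 -0.007 0.344 0.045 | 0 0 0 0.016 -0.007 0.344 0.045 | 0 0 0 0.016 -0.007 0.344 0"

```text
clock: 19.05
tcp_pos: [0.4278, -0.3603, 0.0259]
ee_rot: [1.0, 0.02, 0.0, 0.0]
force: [-1.0, 0.8, -0.3]
grip_width: 0.0341
grasp_force: 0.0
```

send_path:
  increments: "0 0 0 0 0 0 0 | 0 0 0 0 0 0 0 | 0 0 0 0 0 0 0 | 0 0 0 0 0 0 0"

```text
clock: 19.38
tcp_pos: [0.4281, -0.3609, 0.0269]
ee_rot: [1.0, 0.019, 0.001, 0.001]
force: [-1.0, 1.7, 7.3]
grip_width: 0.0163
grasp_force: 59.4
```

Scaled: -0.24 m is -0.48, -0.2 m is -0.4, -0.7 rad is -0.1114.

send_path:
  increments: "0 0 0 0 0 -0.06 0 | 0 0 0 0 0 -0.12 0 | 0 0 0 0 0 -0.2 0 | 0 0 -0.0159 0 0 -0.28 0 | 0 0 -0.0318 0.04 -0.08 -0.32 0 | 0 0 -0.0477 0.06 -0.16 -0.32 0 | 0 0 -0.0637 0.08 -0.24 -0.32 0 | 0 0 -0.0796 0.1 -0.32 -0.32 0 | 0 0 -0.0955 0.1 -0.4 -0.32 0 | 0 0 -0.1114 0.1 -0.48 -0.32 0"

```text
clock: 20.22
tcp_pos: [0.4685, -0.1186, 0.1863]
ee_rot: [0.932, 0.363, 0.001, 0.001]
force: [0.2, 0.1, -0.1]
grip_width: 0.0163
grasp_force: 58.8
```

```bash
python3 -c "
from h import *
print(delta(.4839,.0756,.18,84))"
```

```text
[ 0.0025 -0.0009 -0.7228  0.1427 -0.1325  0.0063]
```

Scaled: 0.1427 m is 0.2854, -0.1325 m is -0.265, -0.723 rad is -0.1151.

send_path:
  increments: "0 0 -0.1151 0.2854 -0.265 0.012 0 | 0 0 -0.1151 0.2854 -0.265 0.012 0 | 0 0 -0.1151 0.2854 -0.265 0.012 0 | 0 0 -0.1151 0.2854 -0.265 0.012 0 | 0 0 -0.1151 0.2854 -0.265 0.012 0 | 0 0 -0.1151 0.2854 -0.265 0.012 0 | 0 0 -0.1151 0.2854 -0.265 0.012 0 | 0 0 -0.1151 0.2854 -0.265 0.012 0 | 0 0 -0.1151 0.2854 -0.265 0.012 0"

```text
clock: 20.97
tcp_pos: [0.4845, 0.0721, 0.1796]
ee_rot: [0.747, 0.665, 0.0, 0.0]
force: [-0.8, -0.1, -0.6]
grip_width: 0.016
grasp_force: 58.8
```

```bash
python3 -c "
from h import *
print(delta(.4839,.0756,.0575,84))
im,cm=grab('wrist');cv2.imwrite('pics/w11.png',im[:,:,::-1])"
```

```text
[ 0.0006  0.0005 -0.0106  0.0035 -0.0011  0.1221]
```

View pics/w11.png

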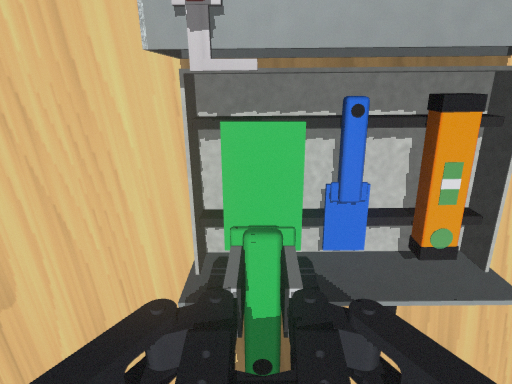

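Blue and level both bridge the ribs, and green is held straight over the left slot. I'll lower, release, then rise to check all three.

Scaled: 0.123 m is 0.246, 0.122 m is 0.244, -0.01 rad is -0.0016.

send_path:
  increments: "0 0 -0.0016 0.007 -0.002 0.07 0 | 0 0 -0.0016 0.007 -0.002 0.14 0 | 0 0 -0.0016 0.007 -0.002 0.19 0 | 0 0 -0.0016 0.007 -0.002 0.22 0 | 0 0 -0.0016 0.007 -0.002 0.236 0 | 0 0 -0.0016 0.007 -0.002 0.244 0 | 0 0 -0.0016 0.007 -0.002 0.246 0 | 0 0 -0.0016 0.007 -0.002 0.246 0"

```text
clock: 21.68
tcp_pos: [0.4832, 0.0762, 0.0577]
ee_rot: [0.742, 0.67, -0.0, 0.0]
force: [-6.7, -0.3, 15.0]
grip_width: 0.0161
grasp_force: 60.7
```

send_path:
  increments: "0 0 0 0 0 0 0.045 | 0 0 0 0 0 0 0.045 | 0 0 0 0 0 0 0.045 | 0 0 0 0 0 -0.06 0.045 | 0 0 0 0 0 -0.12 0.045 | 0 0 0 0 0 -0.2 0.045 | 0 0 0 -0.04 0.08 -0.28 0.045 | 0 0 0 -0.04 0.16 -0.36 0.045 | 0 0 0 -0.04 0.16 -0.42 0.045 | 0 0 0 -0.04 0.16 -0.42 0.045"

```text
clock: 22.52
tcp_pos: [0.5654, 0.0479, 0.2715]
ee_rot: [0.742, 0.67, 0.003, 0.002]
force: [0.5, 0.2, 0.5]
grip_width: 0.0449
grasp_force: 0.0
```

```bash
python3 -c "
from h import *
im,cm=grab('wrist');cv2.imwrite('pics/w12.png',im[:,:,::-1]);np.save('w12.npy',cm[1])"
```

```text
(no output)
```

View pics/w12.png

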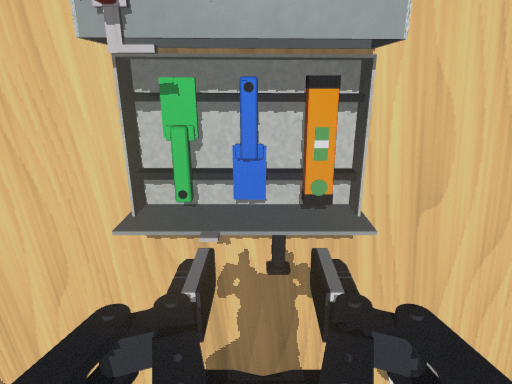

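```bash

python3 -c "
from h import *
cm=(ctrl.get_calibration('wrist'),np.load('w12.npy'))
a=np.radians(84);bx=np.array([np.cos(a),np.sin(a)]);by=np.array([-bx[1],bx[0]])
r=p2w('wrist',[[248,97],[250,175.5]],.031,cm);o=r[:,:2].mean(0);print(r,np.linalg.norm(r[0]-r[1]),o)
o=np.array([.556,.073])
for n,p,z in(('g',[[177,77],[183,202]],(.035,.045)),('b',[[249,76],[250,200]],(.045,.035)),('l',[[323,76],[317,208]],(.053,.053))):
    A=p2w('wrist',p[0],z[0],cm)[0][:2];B=p2w('wrist',p[1],z[1],cm)[0][:2];c=(A+B)/2-o;d=A-B
    print(n,np.linalg.norm(d),'x',c@bx,'y',c@by,'ang',np.degrees(np.arctan2(d@by,d@bx)))
hd=p2w('wrist',[[278,236],[278.5,270]],.07,cm);print('handle',hd,delta(*hd[:,:2].mean(0),.07,84))"
```

```text
[[0.5609 0.1154 0.031 ]
 [0.5534 0.0324 0.031 ]] 0.08337996818976642 [0.5571 0.0739]
g 0.12855817621052537 x -0.0024417430125647085 y 0.07044749732411855 ang -0.518524520285711
b 0.13081139652017318 x -0.0025631780199976864 y -0.0017902899914825235 ang -0.21643995715404177
l 0.13363729310451936 x -0.0038832731478683023 y -0.0730740052331247 ang 0.6590883233850621
handle [[ 0.5774 -0.0253  0.07  ]
 [ 0.5744 -0.0659  0.07  ]] [ 0.0097 -0.002   0.002  -0.0926  0.0174  0.2023]
```

All three lie within 4 mm of centre and within 1° of the pull direction. Now back to the handle to push home.

Scaled: 0.202 m is 0.404, 0.019 m is 0.038.

send_path:
  increments: "0 0 0 -0.08 0.038 0 0.05 | 0 0 0 -0.16 0.038 0 0.05 | 0 0 0 -0.19 0.038 0.04 0.05 | 0 0 0 -0.19 0.038 0.12 0.05 | 0 0 0 -0.19 0.038 0.2 0.05 | 0 0 0 -0.19 0.038 0.28 0.05 | 0 0 0 -0.19 0.038 0.34 0.05 | 0 0 0 -0.19 0.038 0.39 0.05 | 0 0 0 -0.19 0.038 0.404 0.05 | 0 0 0 -0.19 0.038 0.404 0.05"

```text
clock: 23.4
tcp_pos: [0.5696, -0.0473, 0.0624]
ee_rot: [0.742, 0.671, -0.001, -0.001]
force: [-0.8, -0.1, 0.8]
grip_width: 0.0503
grasp_force: 0.0
```

send_path:
  increments: "0 0 0 0 0 0 0 | 0 0 0 0 0 0 0 | 0 0 0 0 0 0 0 | 0 0 0 0 0 0 0"

```text
clock: 23.73
tcp_pos: [0.5742, -0.0476, 0.0664]
ee_rot: [0.742, 0.671, 0.003, 0.003]
force: [6.6, -2.2, -2.3]
grip_width: 0.0126
grasp_force: 60.7
```

Scaled: 0.108 m is 0.216, 0.012 m is 0.024.

send_path:
  increments: "0 0 0 0.008 0 0 0 | 0 0 0 0.024 0 0 0 | 0 0 0 0.048 0 0 0 | 0 0 0 0.072 0 0 0 | 0 0 0 0.096 0 0 0 | 0 0 0 0.12 0 0 0 | 0 0 0 0.144 0 0 0 | 0 0 0 0.168 0 0 0 | 0 0 0 0.192 0 0 0 | 0 0 0 0.216 0 0 0"

```text
clock: 24.57
tcp_pos: [0.5857, 0.0596, 0.0664]
ee_rot: [0.742, 0.67, 0.003, 0.003]
force: [10.5, -5.0, -3.5]
grip_width: 0.013
grasp_force: 60.4
```

send_path:
  increments: "0 0 0 0.024 0 0 0 | 0 0 0 0.048 0 0 0 | 0 0 0 0.072 0 0 0 | 0 0 0 0.092 0 0 0 | 0 0 0 0.108 0 0 0 | 0 0 0 0.12 0 0 0 | 0 0 0 0.126 0 0 0 | 0 0 0 0.13 0 0 0 | 0 0 0 0.132 0 0 0 | 0 0 0 0.134 0 0 0"

```text
clock: 25.4
tcp_pos: [0.5927, 0.1254, 0.0664]
ee_rot: [0.742, 0.67, 0.003, 0.003]
force: [10.1, -8.9, -3.5]
grip_width: 0.0125
grasp_force: 60.6
```

Scaled: 0.004 m is 0.008, 0.002 m is 0.004.

send_path:
  increments: "0 0 0 0.004 0 0 0 | 0 0 0 0.008 0 0 0 | 0 0 0 0.008 0 0 0"

```text
clock: 25.65
tcp_pos: [0.5927, 0.1255, 0.0664]
ee_rot: [0.743, 0.669, 0.001, 0.004]
force: [10.3, -16.2, -1.1]
grip_width: 0.013
grasp_force: 61.0
```

Scaled: -0.12 m is -0.24, -0.003 m is -0.006.

send_path:
  increments: "0 0 0 -0.006 0 0 0 | 0 0 0 -0.006 0 0 0.05 | 0 0 0 -0.006 0 0 0.05 | 0 0 0 -0.006 0 0 0.05 | 0 0 0 -0.006 0 -0.08 0.05 | 0 0 0 -0.006 0 -0.16 0.05 | 0 0 0 -0.006 0 -0.24 0.05 | 0 0 0 -0.006 0 -0.24 0.05"

```text
clock: 26.32
tcp_pos: [0.5917, 0.1291, 0.1923]
ee_rot: [0.741, 0.671, 0.005, 0.002]
force: [1.9, 0.5, -0.1]
grip_width: 0.0497
grasp_force: 0.0
```

```bash
python3 -c "
from h import *
print(delta(.4639,.2095,.127,84))"
```

```text
[ 0.0105 -0.0045  0.0051  0.067  -0.1359  0.0642]
```

Scaled: -0.135 m is -0.27, -0.105 m is -0.21.

send_path:
  increments: "0 0 0 0.04 -0.07 0 0.05 | 0 0 0 0.08 -0.14 0 0.05 | 0 0 0 0.12 -0.21 0 0.05 | 0 0 0 0.132 -0.27 0 0.05 | 0 0 0 0.132 -0.27 0 0.05 | 0 0 0 0.132 -0.27 0 0.05"

```text
clock: 26.82
tcp_pos: [0.459, 0.2083, 0.1848]
ee_rot: [0.74, 0.672, 0.0, -0.0]
force: [-0.0, -0.4, 0.3]
grip_width: 0.05
grasp_force: 0.0
```

```bash
python3 -c "
from h import *
print(delta(.4639,.2095,.127,84))
im,cm=grab('wrist');cv2.imwrite('pics/w13.png',im[:,:,::-1])
for a,c,px in blobs(im,'red',150,40): print(a,c,p2w('wrist',[c],.124,cm))"
```

```text
[-0.0002 -0.0006  0.0086  0.0016  0.0048  0.0578]
893 [271.7536 222.0985] [[0.4664 0.2123 0.124 ]]
336 [379.5417 207.1488] [[0.5286 0.2157 0.124 ]]
```

View pics/w13.png

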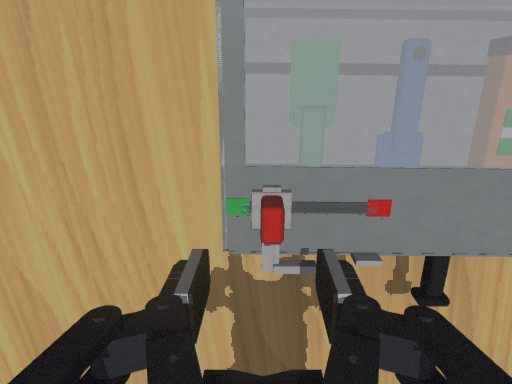

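The tools are undisturbed under the window, the tray is home, and the knob is at (272,222). I'll grip it and slide it back.

Scaled: 0.057 m is 0.114, 0.05 m is 0.1, 0.008 rad is 0.0013.

send_path:
  increments: "0 0 0.0013 0.0032 0.01 0.06 0.05 | 0 0 0.0013 0.0032 0.01 0.1 0.05 | 0 0 0.0013 0.0032 0.01 0.114 0.05 | 0 0 0.0013 0.0032 0.01 0.114 0.05 | 0 0 0.0013 0.0032 0.01 0.114 0 | 0 0 0.0013 0.0032 0.01 0.114 0 | 0 0 0.0013 0.0032 0.01 0.114 0 | 0 0 0.0013 0.0032 0.01 0.114 0"

```text
clock: 27.53
tcp_pos: [0.4665, 0.2082, 0.1284]
ee_rot: [0.744, 0.668, 0.001, 0.0]
force: [-0.1, -1.0, 2.8]
grip_width: 0.0126
grasp_force: 59.9
```

send_path:
  increments: "0 0 0 0 0.02 0 0 | 0 0 0 0 0.04 0 0 | 0 0 0 0 0.06 0 0 | 0 0 0 0 0.08 0 0 | 0 0 0 0 0.092 0 0 | 0 0 0 0 0.098 0 0 | 0 0 0 0 0.102 0 0 | 0 0 0 0 0.106 0 0 | 0 0 0 0 0.106 0 0"

```text
clock: 28.28
tcp_pos: [0.5142, 0.203, 0.1282]
ee_rot: [0.744, 0.669, -0.003, -0.002]
force: [-20.8, 0.7, 22.3]
grip_width: 0.0125
grasp_force: 62.4
```

Scaled: -0.15 m is -0.3, -0.12 m is -0.24.

send_path:
  increments: "0 0 0 0 -0.006 0 0 | 0 0 0 0 -0.006 0 0.05 | 0 0 0 0 -0.006 0 0.05 | 0 0 0 0 -0.006 0 0.05 | 0 0 0 0 -0.006 -0.08 0.05 | 0 0 0 0 -0.006 -0.16 0.05 | 0 0 0 -0.06 -0.006 -0.24 0.05 | 0 0 0 -0.1 -0.006 -0.3 0.05 | 0 0 0 -0.1 -0.006 -0.3 0.05"

```text
clock: 29.03
tcp_pos: [0.5129, 0.1488, 0.2834]
ee_rot: [0.746, 0.666, 0.004, 0.003]
force: [0.5, 0.4, 1.0]
grip_width: 0.0498
grasp_force: 0.0
```

```bash
python3 -c "
from h import *
im,cm=grab('wrist');cv2.imwrite('pics/w14.png',im[:,:,::-1])
for a,c,px in blobs(im,'red',150,40): print(a,c,p2w('wrist',[c],.124,cm))"
```

```text
460 [253.7913 115.5761] [[0.5152 0.2048 0.124 ]]
219 [281.0594 112.9635] [[0.5373 0.2043 0.124 ]]
```

View pics/w14.png

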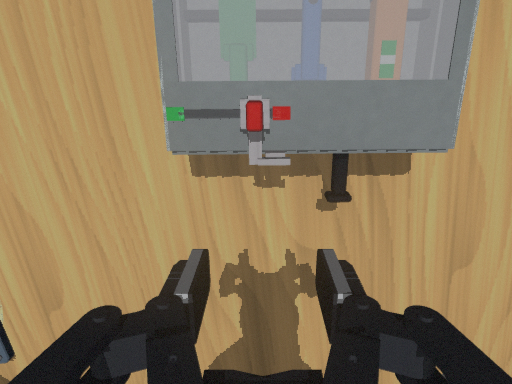

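The knob is at the locked stop (254,115), the tray is home, and the tools are visible through the window.

```bash
python3 -c "
from rig import ctrl
print(ctrl.close_job())"
```

```text
the job is handed in; nothing more can be done
None
```

The green scraper, the blue scraper and the level are packed side by side across both ribs (no yellow scraper was found in any view), the tray is fully home, the knob is back at its locked stop, and the job was handed in just after 29 s.

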